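# Check a turned journal with the snap gauge from the rack

## Task

Check the bright middle journal of the shaft in the bench centres with the yellow-handled snap gauge: draw the gauge straight up out of its slot in the wooden rack and lower it squarely over the journal, without forcing it, until the journal touches the top of the gauge's gap. Then put the gauge back in the slot it came from, lowering it all the way to the bottom before you let go. Leave the other gauges, the wooden case and the flange alone.

Things in the scene. Friction and masses are not known exactly. Their poses are not given: they have to be found in the camera images.
- gauge: The snap gauge to use: flat C-shaped steel plate, 100 mm wide (x), 8 thick (y), 100 high (z up), rounded back on top, yellow grip scales. Its gap opens downwards: 44 mm wide in x, centred, from the jaw ends (z 0) to a flat top at z 50. Origin: underside, midway between the jaw ends. A half turn about z changes nothing. 0.4 kg. Starts upright in any one of the rack's slots, y along the rack's y.
- gauge_grip (a point): Middle of the gauge's yellow grip scales, 79 mm straight above the gauge's origin: where to take it from above, fingers closing along its y. The scales are 50 mm wide (x), 12 mm thick over both faces (y) and 26 mm high; the top of the gauge is 21 mm above this point. The entry edges of the gap, far below at the jaw ends, are bevelled 4 mm.
- gauge_small: Bystander: snap gauge of the same outline with black grip scales and a 30 mm gap, standing in another slot of the rack. Origin and axes as for gauge.
- gauge_large: Bystander: snap gauge of the same outline with blue grip scales and a 58 mm gap, standing in another slot of the rack. Origin and axes as for gauge.
- rack: Fixed dark wooden block, 130 mm (x) by 172 mm (y), 58 mm high, with three upright slots open at the top, centred at y = -52, 0 and +52 mm; each is 104 mm (x) by 12 mm (y) and 46 mm deep (floor 12 mm above the bench), bevelled 4 mm at the mouth. The gauges stand on the slot floors, their backs sticking out 54 mm. Origin: centre of the underside.
- centres: Fixed green bench centres (inspection stand), 320 mm long (y), about 120 mm wide (x): a bed 48 mm high and at each end a headstock up to 122 mm high with a steel point. Between the points a turned shaft lies level along y, 98 mm above the bench; it can spin about its axis. Origin: centre of the underside, below the middle of the journal.
- journal (a point): Centre of the bright middle journal, on the shaft's axis, 98 mm above the bench; y lies along the shaft, z up. The journal is 40 mm in diameter and 64 mm long, between two dark shoulders 54 mm in diameter. With the gauge fully down on the journal, the gauge's origin is 30 mm below this point.
- shaft: The turned shaft in the bench centres, 174 mm long along its y, origin at the middle of the journal, on the axis. It only spins about that axis.
- flange: Bystander: loose turned steel ring lying flat, 120 mm outside, 80 mm inside diameter, 22 mm high. Origin: centre of the underside.
- case: Bystander: closed dark wooden gauge case, 92 x 132 mm, 60 mm high, loose on the bench. Origin: centre of the underside.

How it is judged:
On the way, in this order (a step that is already met when the one before it is completed fails the run):
1. the gauge is drawn up clear of its slot, upright in the fingers (z of gauge in the frame of rack above 0.06 m and angle between gauge's own z axis and vertical below 0.3 rad and contact force between the fingers and gauge above 1 N), for 0.05 s.
2. the gauge sits squarely over the middle journal, the journal within 6 mm of the top of the gap (z of gauge in the frame of journal below -0.024 m and x of gauge in the frame of journal between -0.006 and 0.006 m and y of gauge in the frame of journal between -0.026 and 0.026 m and angle between the y axis of gauge and the y axis of journal, either way round below 0.2 rad and angle between gauge's own z axis and vertical below 0.2 rad), for 0.1 s.
3. the gauge is lowered to within 6 mm of where it first stood in its slot while still held (distance of gauge from where it was at the start of the episode below 0.006 m and contact force between the fingers and gauge above 1 N), for 0.05 s.
At the end, for the whole second after the job is handed in: The gauge stands at rest and upright (within 0.15 rad) on the floor of the slot it came from, within 5 mm of where it first stood, released; the other two gauges are within 12 mm, the flange and the case within 20 mm of where they were (distance of gauge from where it was at the start of the episode below 0.005 m and angle between gauge's own z axis and vertical below 0.15 rad and linear speed of gauge below 0.02 m/s and distance of each of gauge_small, gauge_large from where it was at the start of the episode below 0.012 m and distance of each of flange, case from where it was at the start of the episode below 0.02 m); the robot touches nothing.
It fails at once if the gauge is forced against the shaft (over 40 N) (contact force between gauge and shaft above 40 N).
It fails at once if the gauge is tipped over by more than about 45 degrees (angle between gauge's own z axis and vertical above 0.8 rad).
It fails at once if another gauge is pulled out of the rack (distance of any of gauge_small, gauge_large from where it was at the start of the episode above 0.03 m).
It fails at once if the flange or the case is pushed away (distance of any of flange, case from where it was at the start of the episode above 0.03 m).
It also fails if it takes over 58 s, if anything falls off the work surface, if the arm or the gripper's body presses on something with over 40 N, if the wrist force passes 120 N, or if a joint passes its speed limit or range.

## Robot

A 7-joint arm with a two-finger parallel gripper is mounted at the origin on the work surface. World frame = base frame: x ahead of the robot, y to its left, z up, the work surface at z = 0. Lengths are in m, angles in rad, forces in N, time in s.
With the tool pointing down it reaches from about 0.4 to 0.875 m from the base axis. Payload 6.5 kg.
Tool frame: the origin (TCP) lies on the front face of the gripper's body, between the roots of the fingers; the fingertips stand 73 mm ahead of it and the grasp point (between the pads) lies 54 mm ahead of it; z points along the fingers, y is the line along which they close (so a half turn about z gives the same grasp; the last joint's range is limited). The gripper opens to 85 mm and grips with 20 to 120 N. Pads are 22 mm wide; open, the fingers measure 114 mm over their backs; the gripper's body (76 mm by 85 mm) begins 54 mm behind the grasp point. The pads swing forward as they close: fully open they stand 13 mm farther back than shut.
Start: joints at [1.1, 0.536, -0.004, 1.538, 0.003, 1.067, -0.071], TCP at [0.256, -0.597, 0.304] pointing down, gripper open.
Joint ranges: [-2.7, 2.7], [-0.37, 2.16], [-1.27, 1.26], [0.24, 2.4], [-1.31, 4.45], [0.19, 1.91], [-2.76, 2.76]. Speed limits (rad/s): [2.39, 2.39, 3.14, 3.14, 3.14, 3.14, 3.14].

## Interface

Orientations are given as a unit quaternion [w, x, y, z].
In Python, from plant import ctrl, get_image, order, trace, tip_of gives the robot as it stands.
- The arm moves only by the shell command python3 -m crank 'ROWS' [OPENING] [FORCE]. ROWS is JSON, a list of rows, each an object of numbers: "x", "y", "z": the shift along the tool's x, y, z in mm; "wx", "wy", "wz": the turn, a rotation vector about the tool's x, y, z in rad. In form: [{"x": .., "y": .., "z": .., "wx": .., "wy": .., "wz": ..}, ...]. A call has 1 to 8 rows; each row is the pose to reach, as a shift and turn from the pose commanded when the call began, along the tool's axes at that moment; what a row does not reach only later rows make up. A row lasts 1/8 s, in which the tool goes at most 62.5 mm and 10.7 degrees, less where a joint would pass 70% of its speed; a pose out of reach is approached as far as the arm can. A call with a gripper value outside its range is refused whole. OPENING is the finger opening in mm, from 0 to 85.4, set as the call begins (- or left out, the last holds). The fingers move at their own pace and stop on an object; FORCE is the grip in N (left out, the last holds). Time passes only in rows, so rows that repeat a pose let the fingers close. It gives the time, the measured TCP pose, the force, the opening and the grip force at its end, in the units of the state.
- ctrl.read_state(): the state, without advancing time (a new reading comes with each control period).
- get_image(name): name is "scene" or "top" or "wrist"; returns a dict with "pixels" (384x512x3 uint8, red, green, blue), "fx", "fy", "cx", "cy" (pixels), "D" ([k1, k2, p1, p2, k3] as OpenCV has them; the pictures are not rectified), "R" (3x3) and "t" (3): a world point X has camera coordinates R X + t; the wrist camera has in their place "tool_from_camera" (4x4, takes a point from camera to tool coordinates, whose origin is the TCP and whose axes are the flange's). Camera axes: x right, y down, z forward; pixel columns grow to the right and rows downward; lengths in m; the calibration is good to about 2 mm. A picture is of the moment at which its call begins: read the wrist's pose just before it. There is no depth.
- order.close_job(): hands the job in; it is judged then, once.
Trained networks look in a picture, given as the dict that the camera call returned (one of the last four; its "shot" number tells which), for a name from the list of things; names that differ only in an ending like _2 or _b are one class to them, and where a whole thing is asked for, a point or a joint stands for the part that bears it (a point fixed in the world has none). Each returns a list of dicts, best first, with "p" (0 to 1); they miss things now and then, are a little off and sometimes report something else, mostly with a low value. They report only what shows in the picture. A call takes as long as a camera call.
- trace(picture, target): "pixels" (384x512 bool, what is visible of it) and "extent" ([left, top, width, height] in pixels, round what is visible of it).
- tip_of(picture, target): "at" ([column, row] in pixels: a listed point, or the origin of a listed thing).
The state is a dict: "t": time; "qpos": joint angles; "joint_velocities": joint speeds; "tau": joint torques, N m; "tool_pos": TCP position; "tcp_rot": TCP orientation; "force": force on the tool from outside, world axes, zero at the start; "moment": the same for the moment, N m; "gripper_width": finger opening in m; "grip_force": force on a finger pad.
Only numpy, scipy, OpenCV 4.12 (cv2) and the standard library are available. Lean on these libraries where they do the work, as an engineer would, in place of code of your own. Each camera call takes 0.05 s, during which the arm holds its last target. There are 200 camera calls.

## Working session

There is one attempt and no reset: what is moved stays moved. The work goes in short steps, Python scripts to look and compute and a shell command to move; the robot and the scene stay as the last step left them, time stands still between calls to the robot, and variables do not carry over. Pictures are saved under pics/ and viewed, at most 10 in all, crops included, and the job is handed in when it is done.

```bash
ls; mkdir -p pics; cat > h.py <<'E'
import numpy as np, cv2, json
from plant import ctrl, get_image, order, trace, tip_of
from scipy.spatial.transform import Rotation as Ro
def ray(im,px,T=None):
    K=np.array([[im['fx'],0,im['cx']],[0,im['fy'],im['cy']],[0,0,1]])
    u=cv2.undistortPoints(np.array([[px]],float),K,np.array(im['D'],float))[0,0]
    d=np.array([u[0],u[1],1.])
    if T is None:
        R=np.array(im['R']);t=np.array(im['t']);return -R.T@t,R.T@d
    return T[:3,3],T[:3,:3]@d
def atz(im,px,z,T=None):
    o,d=ray(im,px,T);return o+d*(z-o[2])/d[2]
def toolT(s):
    T=np.eye(4);q=s['tcp_rot'];T[:3,:3]=Ro.from_quat([q[1],q[2],q[3],q[0]]).as_matrix();T[:3,3]=s['tool_pos'];return T
def wrist():
    s=ctrl.read_state();im=get_image('wrist');return im,toolT(s)@np.array(im['tool_from_camera'])
def save(im,n): cv2.imwrite('pics/'+n+'.png',im['pixels'][:,:,::-1])
E
python3 - <<'E'
from h import *
s=ctrl.read_state();print({k:np.round(v,3).tolist() for k,v in s.items()})
print(toolT(s)[:3,:3].round(3))
Z=dict(gauge=.012,gauge_grip=.091,gauge_small=.012,gauge_large=.012,rack=0,centres=0,journal=.098,flange=0,case=0)
P=[]
for c in('top','scene'):
    im=get_image(c);save(im,c);P.append(im['pixels'])
    for n,z in Z.items():
        for r in tip_of(im,n)[:2]: print(c,n,round(r['p'],2),np.round(r['at'],1),atz(im,r['at'],z).round(4))
cv2.imwrite('pics/both.png',cv2.resize(np.hstack(P),(800,300))[:,:,::-1])
E
```

```text
pics
{'t': 0.0, 'qpos': [1.1, 0.537, -0.004, 1.539, 0.003, 1.067, -0.071], 'joint_velocities': [0.001, 0.001, -0.001, -0.003, -0.0, -0.0, 0.0], 'tau': [0.0, -58.342, 1.049, -25.91, 0.012, 0.01, 0.0], 'tool_pos': [0.256, -0.597, 0.303], 'tcp_rot': [-0.001, 0.98, 0.201, -0.0], 'force': [-0.523, -0.188, 0.07], 'moment': [-0.019, -0.051, -0.054], 'grip_force': 0.0, 'gripper_width': 0.086}
[[ 0.919  0.394 -0.001]
 [ 0.394 -0.919  0.002]
 [-0.    -0.002 -1.   ]]
top gauge 0.87 [ 99.7 269.9] [0.4926 0.2937 0.012 ]
top gauge_grip 0.61 [ 85.2 270.8] [0.5001 0.294  0.091 ]
top gauge_small 0.67 [143.5 256.8] [0.5198 0.1983 0.012 ]
top gauge_large 0.79 [122.6 258.6] [0.5164 0.2435 0.012 ]
top gauge_large 0.56 [365.8 237.3] [ 0.5516 -0.2762  0.012 ]
top centres 0.68 [350.5 235.9] [ 0.555  -0.2461  0.    ]
top journal 0.89 [365.4 238.2] [ 0.5539 -0.2488  0.098 ]
top flange 0.87 [185.5 128.5] [0.7964 0.1086 0.    ]
top case 0.98 [301.5 136.4] [ 0.7746 -0.1455  0.    ]
scene gauge 0.7 [334.3 163.8] [0.4909 0.2958 0.012 ]
scene gauge 0.41 [146.1 215.6] [ 0.4296 -0.2243  0.012 ]
scene gauge_grip 0.8 [341.9 136.3] [0.4911 0.3154 0.091 ]
scene gauge_small 0.78 [309.2 178.5] [0.5134 0.1888 0.012 ]
scene gauge_small 0.39 [154.5 254.8] [ 0.5712 -0.2551  0.012 ]
scene gauge_large 0.78 [322.7 169.4] [0.4967 0.2488 0.012 ]
scene rack 0.7 [321.6 174.2] [0.4994 0.2435 0.    ]
scene centres 0.87 [155.4 255. ] [ 0.5588 -0.2507  0.    ]
scene centres 0.21 [363.2 252.3] [0.7932 0.1105 0.    ]
scene journal 0.73 [311.6 179.3] [0.6292 0.0994 0.098 ]
scene journal 0.58 [149.4 217.9] [ 0.5641 -0.2472  0.098 ]
scene flange 0.69 [368.8 253.2] [0.8019 0.118  0.    ]
scene case 0.79 [254.  296.2] [ 0.7676 -0.1384  0.    ]
```

View pics/both.png

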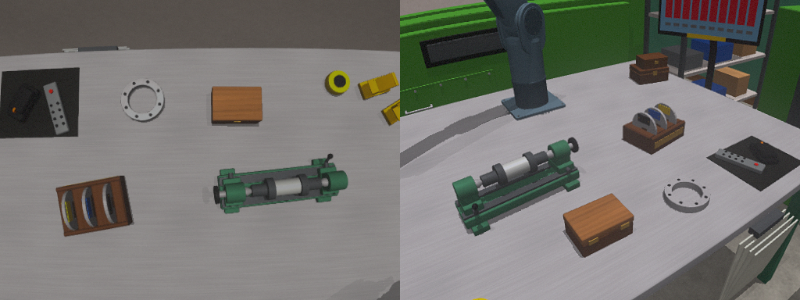

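The top view (left) shows the rack at the lower left, with the yellow gauge in its leftmost (+y) slot at about (68,210). The centres are at (285,187), and the flange and case are farther away. The yaws look like roughly 0.15 rad. Next I'll look from the wrist camera above the journal.

```bash
cat >> h.py <<'E'
def go(x,y,z,yaw):
    "shift from current measured pose (mm, tool axes) to TCP x,y,z pointing down with tool y = -(−sin yaw, cos yaw)"
    T=toolT(ctrl.read_state());Rt=np.array([[np.cos(yaw),np.sin(yaw),0],[np.sin(yaw),-np.cos(yaw),0],[0,0,-1]])
    d=T[:3,:3].T@(np.array([x,y,z])-T[:3,3])*1000
    print('shift',d.round(1),'rot',Ro.from_matrix(T[:3,:3].T@Rt).as_rotvec().round(4))
E
python3 - <<'E'
from h import *
im,T=wrist();s=ctrl.read_state()
print(np.round(im['tool_from_camera'],3),im['fx'])
go(.52,-.25,.35,.13)
E
```

```text
[[ 0.    -0.949 -0.316  0.08 ]
 [ 1.     0.    -0.    -0.001]
 [ 0.    -0.316  0.949 -0.07 ]
 [ 0.     0.     0.     1.   ]] 276.06719614381444
shift [ 379.5 -215.4  -46.1] rot [-0.      0.      0.2748]
```

```bash
python3 -m crank '[{"x":52,"y":-27,"z":-6,"wz":0.035},{"x":104,"y":-54,"z":-12,"wz":0.07},{"x":156,"y":-81,"z":-18,"wz":0.105},{"x":208,"y":-108,"z":-24,"wz":0.14},{"x":260,"y":-135,"z":-30,"wz":0.175},{"x":312,"y":-162,"z":-36,"wz":0.21},{"x":364,"y":-189,"z":-42,"wz":0.245},{"x":415,"y":-208,"z":-46,"wz":0.275}]'
python3 -m crank '[{},{},{}]'
python3 - <<'E'
from h import *
im,T=wrist();save(im,'w1')
for n,z in dict(journal=.098,centres=0,shaft=.098).items():
    for r in tip_of(im,n)[:2]: print(n,round(r['p'],2),np.round(r['at'],1),atz(im,r['at'],z,T).round(4))
    for r in trace(im,n)[:1]: print('trace',n,r['p'],r['extent'])
E
```

```text
invalid input
invalid input
```

View pics/w1.png

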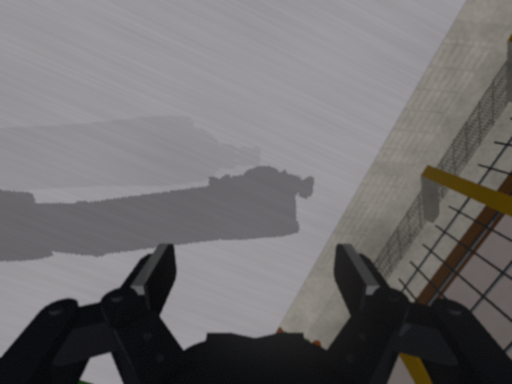

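The move was refused, so this picture shows only bare bench and shadows from the start pose. The rows probably need all six keys.

```bash
python3 -m crank '[{"x":52,"y":-27,"z":-6,"wx":0,"wy":0,"wz":0.035},{"x":104,"y":-54,"z":-12,"wx":0,"wy":0,"wz":0.07},{"x":156,"y":-81,"z":-18,"wx":0,"wy":0,"wz":0.105},{"x":208,"y":-108,"z":-24,"wx":0,"wy":0,"wz":0.14},{"x":260,"y":-135,"z":-30,"wx":0,"wy":0,"wz":0.175},{"x":312,"y":-162,"z":-36,"wx":0,"wy":0,"wz":0.21},{"x":364,"y":-189,"z":-42,"wx":0,"wy":0,"wz":0.245},{"x":415,"y":-208,"z":-46,"wx":0,"wy":0,"wz":0.275}]'
python3 -m crank '[{"x":0,"y":0,"z":0,"wx":0,"wy":0,"wz":0},{"x":0,"y":0,"z":0,"wx":0,"wy":0,"wz":0},{"x":0,"y":0,"z":0,"wx":0,"wy":0,"wz":0}]'
python3 - <<'E'
from h import *
im,T=wrist();save(im,'w2')
for n,z in dict(journal=.098,centres=0,shaft=.098).items():
    for r in tip_of(im,n)[:2]: print(n,round(r['p'],2),np.round(r['at'],1),atz(im,r['at'],z,T).round(4))
    for r in trace(im,n)[:1]: print('trace',n,r['p'],r['extent'])
E
```

```text
t: 2.4
tool_pos: [0.5567, -0.2409, 0.3505]
tcp_rot: [0.0, 0.998, 0.065, 0.0]
force: [1.0, -0.7, 0.5]
gripper_width: 0.0851
grip_force: 0.0
t: 2.78
tool_pos: [0.5544, -0.2446, 0.3498]
tcp_rot: [0.0, 0.998, 0.064, -0.0]
force: [-0.1, 0.0, -0.7]
gripper_width: 0.0854
grip_force: 0.0
journal 0.61 [258.3 171.6] [ 0.5518 -0.2491  0.098 ]
trace journal 0.6 [103.2, 111.1, 288.1, 90.6]
centres 0.63 [255.1 154.2] [ 0.5534 -0.2452  0.    ]
trace centres 0.75 [100.9, 112.5, 291.1, 89.2]
trace shaft 0.9 [179.9, 148.2, 152.4, 48.1]
```

View pics/w2.png

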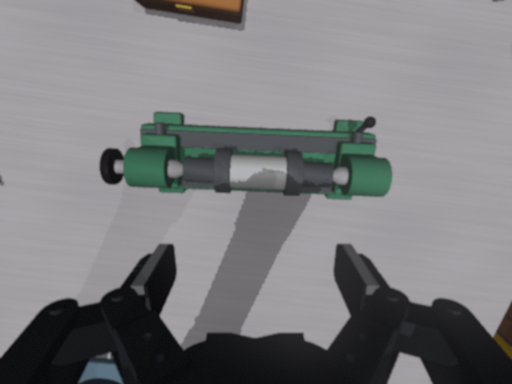

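The journal shows bright at about (259,172), between dark shoulders at columns 223 and 293. The shaft's axis is nearly level in the image. I'll now measure its yaw and centre from the masks.

```bash
cat > j.py <<'E'
from h import *
def journal(im,T,tag):
    m=trace(im,'shaft')[0]['pixels'].astype(np.uint8)
    m=cv2.dilate(m,np.ones((3,3)))
    p=im['pixels'].astype(int);b=((p.min(2)>105)&(m>0)).astype(np.uint8)
    b=cv2.morphologyEx(cv2.morphologyEx(b,cv2.MORPH_CLOSE,np.ones((5,5))),cv2.MORPH_OPEN,np.ones((7,7)))
    n,l,st,c=cv2.connectedComponentsWithStats(b);k=1+st[1:,4].argmax();print(st[k],c[k])
    b=(l==k)
    ys,xs=np.nonzero(b);cols=np.arange(xs.min()+3,xs.max()-2)
    mid=np.array([[c,(ys[xs==c].min()+ys[xs==c].max())/2] for c in cols])
    f=np.polyfit(mid[:,0],mid[:,1],1)
    e=[[x,np.polyval(f,x)] for x in (xs.min()-.5,xs.max()+.5)]
    E=[atz(im,q,.098,T) for q in e];d=E[0]-E[1];d=d if d[1]>0 else -d
    print(tag,'centre',((E[0]+E[1])/2).round(4),'len',np.linalg.norm(d).round(4),'yaw',np.arctan2(-d[0],d[1]).round(4),'thick',[(ys[xs==c].max()-ys[xs==c].min()+1) for c in cols[::10]])
    # whole shaft mask axis
    ys,xs=np.nonzero(m);cols=np.arange(xs.min()+6,xs.max()-5)
    mid=np.array([[c,(ys[xs==c].min()+ys[xs==c].max())/2] for c in cols]);f=np.polyfit(mid[:,0],mid[:,1],1)
    E=[atz(im,[x,np.polyval(f,x)],.098,T) for x in (xs.min(),xs.max())];d=E[0]-E[1];d=d if d[1]>0 else -d
    print(' shaft mid',((E[0]+E[1])/2).round(4),'len',np.linalg.norm(d).round(4),'yaw',np.arctan2(-d[0],d[1]).round(4))
E
python3 - <<'E'
from j import *
im,T=wrist();journal(im,T,'wrist')
im=get_image('top');journal(im,None,'top')
im=get_image('scene');m=trace(im,'shaft')
for r in m[:2]: print(r['p'],r['extent'])
go(.49,.29,.35,.13)
E
```

```text
[ 231  157   58   31 1495] [259.2916388  170.96454849]
wrist centre [ 0.5539 -0.2489  0.098 ] len 0.0697 yaw 0.0729 thick [np.int64(27), np.int64(26), np.int64(26), np.int64(26), np.int64(26), np.int64(28)]
 shaft mid [ 0.552  -0.2488  0.098 ] len 0.1828 yaw 0.0869
[353 231  14  14 162] [358.95679012 236.83950617]
top centre [ 0.5564 -0.2373  0.098 ] len 0.0287 yaw 0.2495 thick [np.int64(13)]
 shaft mid [ 0.5569 -0.2505  0.098 ] len 0.183 yaw 0.1495
0.62 [103.0, 192.9, 86.6, 45.7]
shift [ 4.000e+00 -5.368e+02 -1.000e-01] rot [-0.      0.     -0.0001]
```

```bash
python3 -m crank '[{"x":0,"y":0,"z":40,"wx":0,"wy":0,"wz":0},{"x":0,"y":0,"z":80,"wx":0,"wy":0,"wz":0},{"x":0,"y":0,"z":80,"wx":0,"wy":0,"wz":0},{"x":0,"y":0,"z":80,"wx":0,"wy":0,"wz":0}]'
python3 - <<'E'
from j import *
im,T=wrist();journal(im,T,'wrist');save(im,'w3')
c=im['pixels'][110:250,120:400];cv2.imwrite('pics/w3c.png',cv2.resize(c,(784,392),interpolation=cv2.INTER_CUBIC)[:,:,::-1])
for n in('journal','shaft'):
  for r in tip_of(im,n)[:1]: print(n,round(r['p'],2),np.round(r['at'],1),atz(im,r['at'],.098,T).round(4))
g=cv2.cvtColor(im['pixels'],cv2.COLOR_RGB2GRAY)
for c in(235,260,280): print(c,g[130:215,c].tolist())
E
```

```text
t: 3.92
tool_pos: [0.5563, -0.2431, 0.2714]
tcp_rot: [0.0, 0.998, 0.065, 0.001]
force: [0.3, -0.3, 0.4]
gripper_width: 0.0854
grip_force: 0.0
[ 223  176   75   44 3010] [260.04983389 196.89700997]
wrist centre [ 0.5501 -0.2488  0.098 ] len 0.0702 yaw 0.0963 thick [np.int64(41), np.int64(41), np.int64(42), np.int64(41), np.int64(42), np.int64(42), np.int64(42)]
 shaft mid [ 0.5517 -0.2486  0.098 ] len 0.184 yaw 0.0859
journal 0.78 [260.1 195.8] [ 0.5513 -0.2487  0.098 ]
shaft 0.66 [259.6 194.1] [ 0.5529 -0.248   0.098 ]
235 [172, 171, 171, 171, 161, 128, 83, 65, 75, 91, 101, 105, 105, 94, 81, 83, 87, 89, 89, 89, 88, 88, 89, 89, 89, 88, 88, 89, 88, 87, 88, 88, 88, 85, 78, 71, 67, 67, 67, 67, 66, 66, 69, 76, 90, 105, 117, 128, 135, 141, 148, 153, 157, 161, 164, 167, 170, 170, 171, 174, 179, 184, 188, 189, 190, 190, 189, 181, 161, 142, 136, 133, 130, 128, 125, 123, 122, 119, 118, 117, 114, 112, 110, 106, 103]
260 [172, 172, 172, 174, 173, 166, 144, 104, 73, 79, 93, 102, 107, 106, 95, 80, 80, 87, 88, 89, 89, 89, 89, 89, 89, 89, 88, 89, 90, 88, 88, 88, 89, 88, 88, 87, 89, 80, 71, 67, 68, 67, 67, 69, 77, 90, 104, 117, 127, 134, 133, 124, 117, 116, 117, 119, 119, 118, 117, 118, 121, 123, 126, 128, 131, 133, 134, 136, 137, 138, 137, 135, 133, 130, 127, 126, 123, 121, 118, 118, 116, 114, 112, 110, 107]
280 [173, 172, 173, 174, 173, 173, 164, 133, 89, 68, 80, 93, 101, 106, 105, 95, 82, 83, 87, 89, 90, 90, 89, 88, 89, 89, 89, 89, 88, 89, 86, 84, 82, 83, 82, 81, 82, 86, 80, 72, 69, 68, 69, 69, 69, 78, 92, 106, 119, 128, 134, 133, 123, 116, 116, 117, 120, 122, 124, 123, 121, 122, 123, 125, 128, 130, 132, 133, 135, 136, 137, 136, 134, 131, 129, 127, 125, 122, 120, 118, 117, 115, 114, 113, 109]
```

View pics/w3c.png

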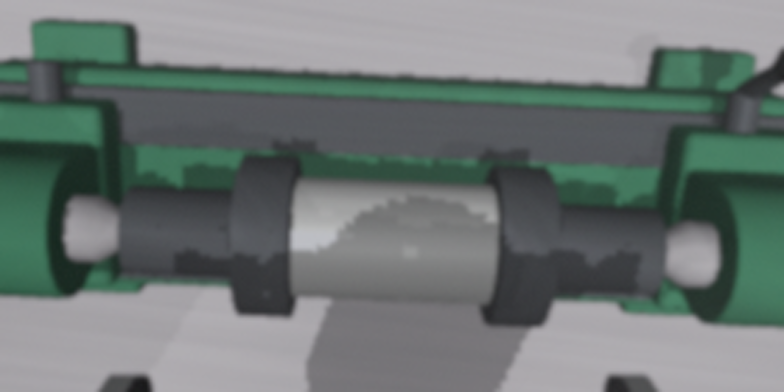

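The shaft axis passes through image points about (153,191) and (367,201). That puts the journal centre at about (0.552, -0.2487) with yaw of about 0.087. Now over to the rack.

```bash
python3 -m crank '[{"x":0,"y":-30,"z":-30,"wx":0,"wy":0,"wz":0},{"x":0,"y":-90,"z":-40,"wx":0,"wy":0,"wz":0},{"x":0,"y":-150,"z":-40,"wx":0,"wy":0,"wz":-0.02},{"x":0,"y":-210,"z":-40,"wx":0,"wy":0,"wz":-0.04},{"x":0,"y":-270,"z":-40,"wx":0,"wy":0,"wz":-0.06},{"x":0,"y":-330,"z":-40,"wx":0,"wy":0,"wz":-0.08},{"x":0,"y":-390,"z":-40,"wx":0,"wy":0,"wz":-0.08},{"x":0,"y":-450,"z":-40,"wx":0,"wy":0,"wz":-0.08}]'
python3 -m crank '[{"x":-15,"y":-60,"z":0,"wx":0,"wy":0,"wz":0},{"x":-30,"y":-85,"z":0,"wx":0,"wy":0,"wz":0},{"x":-30,"y":-85,"z":0,"wx":0,"wy":0,"wz":0},{"x":-30,"y":-85,"z":0,"wx":0,"wy":0,"wz":0},{"x":-30,"y":-85,"z":0,"wx":0,"wy":0,"wz":0}]'
cat > g.py <<'E'
from h import *
def gauges(im,T):
    for n,z in dict(gauge=.012,gauge_grip=.091,gauge_small=.012,gauge_large=.012,rack=0).items():
        for r in tip_of(im,n)[:1]: print(n,round(r['p'],2),np.round(r['at'],1),atz(im,r['at'],z,T).round(4))
    c=T[:3,3]
    for n in('gauge','gauge_small','gauge_large','rack'):
        for r in trace(im,n)[:1]:
            m=r['pixels'].astype(np.uint8);q=cv2.minAreaRect(cv2.findNonZero(m));b=cv2.boxPoints(q)
            z=.058 if n=='rack' else .1
            B=[atz(im,v,z,T) for v in b];e=[B[1]-B[0],B[2]-B[1]]
            print(n,round(r['p'],2),r['extent'],[(np.linalg.norm(v).round(3),np.arctan2(v[1],v[0]).round(3)) for v in e])
    save(im,'g')
E
python3 - <<'E'
from g import *
im,T=wrist();gauges(im,T);save(im,'g1')
E
```

```text
t: 5.12
tool_pos: [0.4973, 0.2053, 0.3111]
tcp_rot: [-0.0, 0.995, 0.105, 0.001]
force: [1.6, 0.2, -0.1]
gripper_width: 0.0854
grip_force: 0.0
t: 5.75
tool_pos: [0.4513, 0.279, 0.3101]
tcp_rot: [0.0, 0.995, 0.103, 0.0]
force: [0.2, -0.1, -0.3]
gripper_width: 0.0853
grip_force: 0.0
gauge 0.75 [250.1 131.4] [0.4887 0.2933 0.012 ]
gauge_large 0.7 [291.5 125.1] [0.5077 0.2422 0.012 ]
rack 0.62 [287.7 121.5] [0.5105 0.2466 0.    ]
gauge 0.79 [242.4, 79.9, 13.3, 92.9] [(np.float64(0.088), np.float64(0.171)), (np.float64(0.012), np.float64(-1.384))]
gauge_small 0.86 [331.9, 84.4, 34.8, 91.3] [(np.float64(0.089), np.float64(0.167)), (np.float64(0.027), np.float64(-1.483))]
gauge_large 0.74 [286.6, 79.9, 24.1, 92.8] [(np.float64(0.09), np.float64(0.175)), (np.float64(0.018), np.float64(-1.43))]
rack 0.72 [220.6, 61.6, 157.8, 119.9] [(np.float64(0.13), np.float64(0.118)), (np.float64(0.17), np.float64(-1.406))]
```

View pics/g1.png

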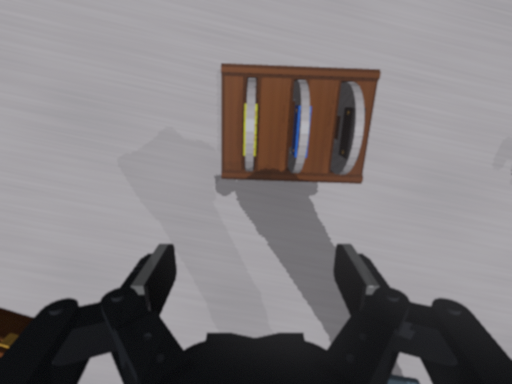

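The yellow gauge is in the leftmost slot, centred near column 250 and rows 77–172, with its yellow scales at rows 103–150. The rack yaw is about 0.17. I'll go closer for the fine measurement.

```bash
python3 -m crank '[{"x":20,"y":-2,"z":25,"wx":0,"wy":0,"wz":0.036},{"x":42,"y":-5,"z":50,"wx":0,"wy":0,"wz":0.036},{"x":42,"y":-5,"z":50,"wx":0,"wy":0,"wz":0.036},{"x":42,"y":-5,"z":50,"wx":0,"wy":0,"wz":0.036},{"x":42,"y":-5,"z":50,"wx":0,"wy":0,"wz":0.036}]'
python3 - <<'E'
from g import *
im,T=wrist();gauges(im,T);save(im,'g2')
h=cv2.cvtColor(im['pixels'],cv2.COLOR_RGB2HSV)
y=((h[...,0]>22)&(h[...,0]<36)&(h[...,1]>130)&(h[...,2]>70)).astype(np.uint8);y[:,:200]=0;y[:,320:]=0;y[240:]=0
pts=cv2.findNonZero(y);r=cv2.minAreaRect(pts);print('yellow',r,cv2.boundingRect(pts))
B=[atz(im,v,.104,T) for v in cv2.boxPoints(r)];print(np.mean(B,0).round(4),[(np.linalg.norm(v).round(4),np.arctan2(v[1],v[0]).round(3)) for v in(B[1]-B[0],B[2]-B[1])])
x,yy,w,hh=cv2.boundingRect(pts);x0=max(0,x-40);c=im['pixels'][max(0,yy-50):yy+hh+50,x0:x0+w+160]
print(x0,max(0,yy-50),c.shape);cv2.imwrite('pics/g2c.png',cv2.resize(c,None,fx=3,fy=3,interpolation=cv2.INTER_CUBIC)[:600,:800,::-1])
E
```

```text
t: 6.88
tool_pos: [0.49, 0.2941, 0.261]
tcp_rot: [-0.0, 0.996, 0.087, 0.001]
force: [0.6, 0.5, 0.4]
gripper_width: 0.0853
grip_force: 0.0
gauge 0.87 [254.  162.2] [0.4991 0.2971 0.012 ]
gauge_grip 0.56 [255.4 181.5] [0.4991 0.2955 0.091 ]
gauge_small 0.58 [346.4 163.4] [0.5166 0.1897 0.012 ]
gauge_large 0.97 [298.1 161.2] [0.5093 0.2463 0.012 ]
rack 0.82 [299.3 159.7] [0.5091 0.2429 0.    ]
gauge 0.7 [248.4, 119.4, 16.1, 103.5] [(np.float64(0.012), np.float64(-1.396)), (np.float64(0.092), np.float64(-2.956))]
gauge_small 0.85 [348.6, 122.4, 42.0, 103.7] [(np.float64(0.092), np.float64(0.184)), (np.float64(0.031), np.float64(-1.496))]
gauge_large 0.77 [299.8, 118.8, 28.6, 102.6] [(np.float64(0.089), np.float64(0.158)), (np.float64(0.02), np.float64(-1.466))]
rack 0.78 [221.3, 100.7, 179.8, 126.5] [(np.float64(0.168), np.float64(-1.397)), (np.float64(0.131), np.float64(-2.801))]
yellow ((257.0, 183.0), (56.0, 16.0), 90.0) (249, 155, 17, 57)
[0.5009 0.2945 0.104 ] [(np.float64(0.0133), np.float64(-1.396)), (np.float64(0.0502), np.float64(-2.955))]
209 105 (157, 177, 3)
```

View pics/g2c.png

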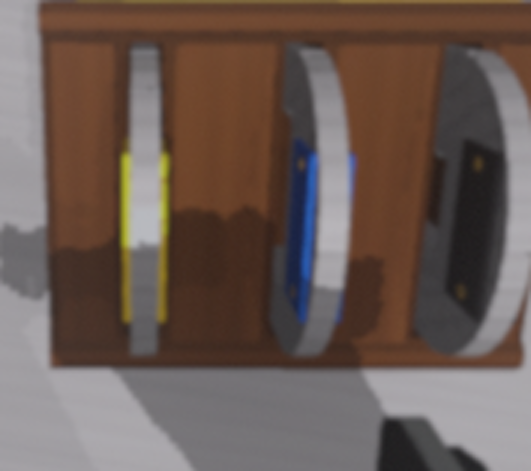

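```bash
python3 - <<'E'
from h import *
im,T=wrist();W=np.linalg.inv(T)
K=np.array([[im['fx'],0,im['cx']],[0,im['fy'],im['cy']],[0,0,1]])
a=.175;ux=np.array([np.cos(a),np.sin(a),0]);uy=np.array([-ux[1],ux[0],0])
def pr(P): return cv2.projectPoints(np.array([P],float),cv2.Rodrigues(W[:3,:3])[0],W[:3,3],K,np.array(im['D'],float))[0][0,0]
print('cam',T[:3,3].round(4))
for g in([.501,.2945,0],[.499,.2945,0]):
    f=lambda x,z,y=0: ((pr(np.array(g)+x*ux+y*uy+[0,0,z])-[209,105])*3).round(1)
    for n,x,z,y in[('scale+ top',.025,.104,.006),('scale+ bot',.025,.078,.006),('scale- top',-.025,.104,.006),('scale- bot',-.025,.078,.006),('rack+',.065,.058,0),('rack-',-.065,.058,0),('rack+bot',.065,0,0),('rack-bot',-.065,0,0),('slot+',.052,.058,0),('slot-',-.052,.058,0),('top',0,.112,0),('gauge+end .062',.05,.062,0),('gauge-end .062',-.05,.062,0)]: print(n,f(x,z,y))
g=cv2.cvtColor(im['pixels'],cv2.COLOR_RGB2GRAY);print(g[100:235,240].tolist())
E
```

```text
cam [0.569  0.3081 0.3296]
scale+ top [121.1 150.8]
scale+ bot [122.6 134.2]
scale- top [122.2 318.8]
scale- bot [123.6 287.8]
rack+ [142.   -4.5]
rack- [141.7 371.8]
rack+bot [141.1  -7. ]
rack-bot [140.9 311.2]
slot+ [142.   38.5]
slot- [141.7 338.9]
top [142.9 246.1]
gauge+end .062 [142.1  45.9]
gauge-end .062 [141.8 338.3]
scale+ top [119.8 157.9]
scale+ bot [121.5 140.6]
scale- top [121.1 325. ]
scale- bot [122.6 293.5]
rack+ [140.9   2.1]
rack- [140.7 376.7]
rack+bot [140.2  -1.6]
rack-bot [140.1 315.5]
slot+ [140.9  44.9]
slot- [140.7 343.9]
top [141.7 252.9]
gauge+end .062 [140.9  52.4]
gauge-end .062 [140.8 343.5]
[173, 172, 167, 152, 125, 94, 76, 72, 76, 81, 86, 86, 86, 85, 77, 68, 64, 65, 67, 74, 81, 85, 85, 85, 84, 84, 83, 84, 83, 83, 83, 83, 82, 83, 81, 82, 82, 82, 81, 81, 81, 81, 81, 81, 81, 80, 80, 80, 80, 79, 79, 81, 79, 78, 78, 78, 76, 77, 77, 76, 77, 77, 77, 76, 77, 77, 77, 76, 76, 75, 75, 77, 77, 74, 72, 73, 73, 74, 72, 74, 73, 72, 71, 72, 72, 71, 68, 60, 52, 50, 51, 51, 51, 51, 51, 52, 52, 51, 51, 51, 51, 52, 51, 52, 54, 55, 56, 56, 54, 55, 56, 57, 56, 56, 57, 57, 57, 56, 56, 55, 55, 56, 57, 58, 59, 57, 59, 88, 131, 157, 164, 165, 166, 168, 168]
```

```bash
python3 -c "
from h import *
go(.5007,.2945,.146,.175)"
```

```text
shift [ 10.4   1.2 113.9] rot [ 0.0001  0.0001 -0.0012]
```

```bash
python3 -m crank '[{"x":5,"y":0.6,"z":0,"wx":0,"wy":0,"wz":0},{"x":10.4,"y":1.2,"z":0,"wx":0,"wy":0,"wz":0},{"x":10.4,"y":1.2,"z":25,"wx":0,"wy":0,"wz":0},{"x":10.4,"y":1.2,"z":50,"wx":0,"wy":0,"wz":0},{"x":10.4,"y":1.2,"z":75,"wx":0,"wy":0,"wz":0},{"x":10.4,"y":1.2,"z":100,"wx":0,"wy":0,"wz":0},{"x":10.4,"y":1.2,"z":114,"wx":0,"wy":0,"wz":0},{"x":10.4,"y":1.2,"z":114,"wx":0,"wy":0,"wz":0}]' 36
python3 -m crank '[{"x":0,"y":0,"z":0,"wx":0,"wy":0,"wz":0},{"x":0,"y":0,"z":0,"wx":0,"wy":0,"wz":0}]'
python3 - <<'E'
from h import *
go(.5007,.2945,.146,.175)
im,T=wrist();save(im,'g3')
E
```

```text
t: 8.43
tool_pos: [0.5005, 0.2943, 0.1451]
tcp_rot: [0.0, 0.996, 0.087, -0.001]
force: [0.4, 1.0, 0.8]
gripper_width: 0.0357
grip_force: 0.0
t: 8.68
tool_pos: [0.5013, 0.2948, 0.1468]
tcp_rot: [-0.0, 0.996, 0.087, 0.001]
force: [0.4, -0.7, 0.5]
gripper_width: 0.0361
grip_force: 0.0
shift [-0.6  0.2  0.8] rot [-0.0006 -0.0015 -0.0013]
```

View pics/g3.png

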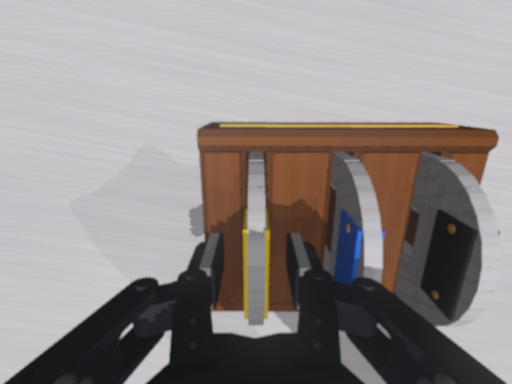

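The fingers straddle the yellow gauge symmetrically: finger columns are about 222 and 289, the gauge is at 257, and the blue gauge is clear. Closing.

```bash
python3 -m crank '[{"x":0,"y":0,"z":0,"wx":0,"wy":0,"wz":0},{"x":0,"y":0,"z":0,"wx":0,"wy":0,"wz":0},{"x":0,"y":0,"z":0,"wx":0,"wy":0,"wz":0},{"x":0,"y":0,"z":0,"wx":0,"wy":0,"wz":0},{"x":0,"y":0,"z":0,"wx":0,"wy":0,"wz":0},{"x":0,"y":0,"z":0,"wx":0,"wy":0,"wz":0},{"x":0,"y":0,"z":0,"wx":0,"wy":0,"wz":0},{"x":0,"y":0,"z":0,"wx":0,"wy":0,"wz":0}]' 5 60
```

```text
t: 9.72
tool_pos: [0.501, 0.2946, 0.1464]
tcp_rot: [-0.0, 0.996, 0.087, 0.0]
force: [-0.3, -0.9, 6.2]
gripper_width: 0.0115
grip_force: 59.4
```

```bash
python3 -m crank '[{"x":0,"y":0,"z":-5,"wx":0,"wy":0,"wz":0},{"x":0,"y":0,"z":-15,"wx":0,"wy":0,"wz":0},{"x":0,"y":0,"z":-28,"wx":0,"wy":0,"wz":0},{"x":0,"y":0,"z":-42,"wx":0,"wy":0,"wz":0},{"x":0,"y":0,"z":-56,"wx":0,"wy":0,"wz":0},{"x":0,"y":0,"z":-75,"wx":0,"wy":0,"wz":0},{"x":0,"y":0,"z":-110,"wx":0,"wy":0,"wz":0},{"x":0,"y":0,"z":-150,"wx":0,"wy":0,"wz":0}]'
python3 -m crank '[{"x":0,"y":0,"z":0,"wx":0,"wy":0,"wz":0},{"x":0,"y":0,"z":0,"wx":0,"wy":0,"wz":0}]'
python3 - <<'E'
from h import *
im,T=wrist();save(im,'g4')
go(.5515,-.2487,.296,.087)
h=cv2.cvtColor(im['pixels'],cv2.COLOR_RGB2HSV)
y=((h[...,0]>22)&(h[...,0]<36)&(h[...,1]>130)&(h[...,2]>70)).astype(np.uint8);y[:,:200]=0;y[:,320:]=0
p=cv2.findNonZero(y);print(cv2.boundingRect(p))
for r in tip_of(im,'gauge_grip')[:1]+tip_of(im,'gauge')[:1]: print(r)
E
```

```text
t: 10.72
tool_pos: [0.5003, 0.2943, 0.2974]
tcp_rot: [0.0, 0.996, 0.087, -0.0]
force: [1.3, 0.8, -4.7]
gripper_width: 0.0115
grip_force: 58.6
t: 10.98
tool_pos: [0.5002, 0.2941, 0.2954]
tcp_rot: [0.0, 0.996, 0.087, -0.001]
force: [0.1, 1.2, -4.4]
gripper_width: 0.0111
grip_force: 58.8
shift [-43.1 543.4  -0.6] rot [0.0012 0.0023 0.0869]
(242, 222, 27, 96)
{'at': [253.1, 263.1], 'p': 0.84}
{'at': [252.5, 203.3], 'p': 0.68}
```

View pics/g4.png

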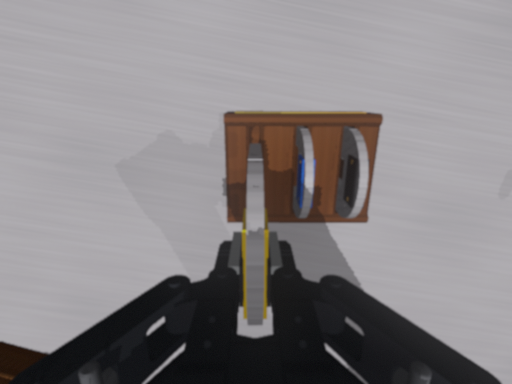

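The gauge is held upright above the rack, at columns 242–269 with the rack behind it. Its slot is empty and the neighbouring gauges are undisturbed. Moving over to the journal at a moderate speed.

```bash
python3 -m crank '[{"x":-2,"y":25,"z":0,"wx":0,"wy":0,"wz":0},{"x":-6,"y":75,"z":0,"wx":0,"wy":0,"wz":0.01},{"x":-10,"y":130,"z":0,"wx":0,"wy":0,"wz":0.02},{"x":-15,"y":185,"z":0,"wx":0,"wy":0,"wz":0.03},{"x":-19,"y":240,"z":0,"wx":0,"wy":0,"wz":0.04},{"x":-23,"y":295,"z":0,"wx":0,"wy":0,"wz":0.05},{"x":-28,"y":350,"z":0,"wx":0,"wy":0,"wz":0.06},{"x":-32,"y":405,"z":0,"wx":0,"wy":0,"wz":0.07}]'
python3 -c "
from h import *
go(.5515,-.2487,.296,.087)"
```

```text
t: 12.12
tool_pos: [0.5387, -0.1115, 0.295]
tcp_rot: [-0.0, 0.999, 0.052, -0.001]
force: [1.1, -0.0, -4.0]
gripper_width: 0.011
grip_force: 59.0
shift [ -1.5 137.8  -1.1] rot [-0.0005  0.0015  0.0168]
```

```bash
python3 -m crank '[{"x":-0.5,"y":50,"z":0,"wx":0,"wy":0,"wz":0.008},{"x":-1,"y":100,"z":0,"wx":0,"wy":0,"wz":0.017},{"x":-1.5,"y":128,"z":0,"wx":0,"wy":0,"wz":0.017},{"x":-1.5,"y":137.8,"z":0,"wx":0,"wy":0,"wz":0.017},{"x":-1.5,"y":137.8,"z":0,"wx":0,"wy":0,"wz":0.017},{"x":-1.5,"y":137.8,"z":0,"wx":0,"wy":0,"wz":0.017},{"x":-1.5,"y":137.8,"z":0,"wx":0,"wy":0,"wz":0.017}]'
python3 - <<'E'
from h import *
go(.5515,-.2487,.296,.087)
im,T=wrist();save(im,'j4')
Ti=np.linalg.inv(toolT(ctrl.read_state()))
for r in tip_of(im,'gauge_grip')[:1]:
    C=np.array(im['tool_from_camera']);o,d=ray(im,r['at'],C);print('grip in tool',r['p'],o+d*(.0545-o[2])/d[2])
for r in tip_of(im,'journal')[:1]: print(r['p'],r['at'],atz(im,r['at'],.098,T))
E
```

```text
t: 13.0
tool_pos: [0.5523, -0.2455, 0.2959]
tcp_rot: [-0.0, 0.999, 0.044, -0.0]
force: [-0.1, -0.7, -4.3]
gripper_width: 0.0106
grip_force: 59.1
shift [-1.1  3.1 -0.1] rot [-0.0007 -0.      0.002 ]
grip in tool 0.8 [-0.00194641 -0.0009332   0.0545    ]
0.85 [256.5, 181.6] [ 0.5529643  -0.24690822  0.098     ]
```

View pics/j4.png

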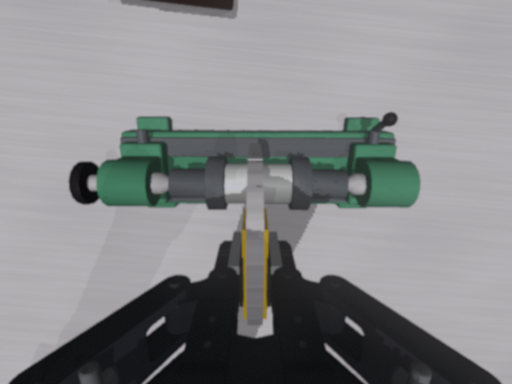

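The gauge hangs over the middle of the journal, with the journal at about (257,183) and its shoulders symmetric at columns 216 and 301. I'll correct about 3 mm along the shaft, then lower in stages while watching the force.

```bash
python3 -m crank '[{"x":-0.8,"y":3.1,"z":0,"wx":0,"wy":0,"wz":0.008},{"x":-0.8,"y":3.1,"z":15,"wx":0,"wy":0,"wz":0.008},{"x":-0.8,"y":3.1,"z":30,"wx":0,"wy":0,"wz":0.008},{"x":-0.8,"y":3.1,"z":38,"wx":0,"wy":0,"wz":0.008},{"x":-0.8,"y":3.1,"z":44,"wx":0,"wy":0,"wz":0.008},{"x":-0.8,"y":3.1,"z":48,"wx":0,"wy":0,"wz":0.008},{"x":-0.8,"y":3.1,"z":48,"wx":0,"wy":0,"wz":0.008}]'
python3 -m crank '[{"x":0,"y":0,"z":3,"wx":0,"wy":0,"wz":0},{"x":0,"y":0,"z":5,"wx":0,"wy":0,"wz":0},{"x":0,"y":0,"z":5,"wx":0,"wy":0,"wz":0}]'
python3 -m crank '[{"x":0,"y":0,"z":3,"wx":0,"wy":0,"wz":0},{"x":0,"y":0,"z":5,"wx":0,"wy":0,"wz":0},{"x":0,"y":0,"z":5,"wx":0,"wy":0,"wz":0}]'
python3 -c "
from h import *
print(ctrl.read_state()['moment'])"
```

```text
t: 14.02
tool_pos: [0.5515, -0.2503, 0.2478]
tcp_rot: [-0.0, 0.999, 0.039, -0.0]
force: [-0.4, -0.6, -4.0]
gripper_width: 0.0109
grip_force: 59.1
t: 14.4
tool_pos: [0.5514, -0.2502, 0.2428]
tcp_rot: [-0.0, 0.999, 0.039, -0.0]
force: [-0.4, 0.3, -4.3]
gripper_width: 0.0112
grip_force: 59.1
t: 14.78
tool_pos: [0.5514, -0.2502, 0.2376]
tcp_rot: [-0.0, 0.999, 0.039, -0.0]
force: [0.5, 0.2, -3.6]
gripper_width: 0.0112
grip_force: 59.1
[-0.00806622  0.02944333 -0.010275  ]
```

No contact yet, so I'll continue in small steps.

```bash
python3 -m crank '[{"x":0,"y":0,"z":2,"wx":0,"wy":0,"wz":0},{"x":0,"y":0,"z":4,"wx":0,"wy":0,"wz":0},{"x":0,"y":0,"z":4,"wx":0,"wy":0,"wz":0}]'
python3 -m crank '[{"x":0,"y":0,"z":2,"wx":0,"wy":0,"wz":0},{"x":0,"y":0,"z":4,"wx":0,"wy":0,"wz":0},{"x":0,"y":0,"z":4,"wx":0,"wy":0,"wz":0}]'
python3 -m crank '[{"x":0,"y":0,"z":2,"wx":0,"wy":0,"wz":0},{"x":0,"y":0,"z":4,"wx":0,"wy":0,"wz":0},{"x":0,"y":0,"z":4,"wx":0,"wy":0,"wz":0}]'
python3 -c "
from h import *
print(ctrl.read_state()['moment'])"
```

```text
t: 15.15
tool_pos: [0.5514, -0.2502, 0.2336]
tcp_rot: [-0.0, 0.999, 0.039, -0.0]
force: [0.8, 0.0, -4.4]
gripper_width: 0.0109
grip_force: 59.1
t: 15.52
tool_pos: [0.5514, -0.2502, 0.2296]
tcp_rot: [-0.0, 0.999, 0.039, -0.0]
force: [-0.6, -0.2, -4.4]
gripper_width: 0.011
grip_force: 59.1
t: 15.9
tool_pos: [0.5514, -0.2502, 0.2256]
tcp_rot: [-0.0, 0.999, 0.039, -0.0]
force: [0.5, 0.5, -3.6]
gripper_width: 0.0111
grip_force: 59.1
[-0.02165335 -0.04778386  0.02471031]
```

```bash
python3 -m crank '[{"x":0,"y":0,"z":3,"wx":0,"wy":0,"wz":0},{"x":0,"y":0,"z":6,"wx":0,"wy":0,"wz":0},{"x":0,"y":0,"z":9,"wx":0,"wy":0,"wz":0},{"x":0,"y":0,"z":9,"wx":0,"wy":0,"wz":0}]'
python3 -m crank '[{"x":0,"y":0,"z":3,"wx":0,"wy":0,"wz":0},{"x":0,"y":0,"z":6,"wx":0,"wy":0,"wz":0},{"x":0,"y":0,"z":9,"wx":0,"wy":0,"wz":0},{"x":0,"y":0,"z":9,"wx":0,"wy":0,"wz":0}]'
python3 -m crank '[{"x":0,"y":0,"z":1,"wx":0,"wy":0,"wz":0},{"x":0,"y":0,"z":2,"wx":0,"wy":0,"wz":0},{"x":0,"y":0,"z":2,"wx":0,"wy":0,"wz":0}]'
```

```text
t: 16.4
tool_pos: [0.5513, -0.2502, 0.2165]
tcp_rot: [-0.0, 0.999, 0.039, -0.0]
force: [-0.6, 0.6, -4.1]
gripper_width: 0.0111
grip_force: 59.1
t: 16.9
tool_pos: [0.5513, -0.2502, 0.2075]
tcp_rot: [-0.0, 0.999, 0.039, -0.0]
force: [0.3, 0.5, -4.2]
gripper_width: 0.0108
grip_force: 59.1
t: 17.27
tool_pos: [0.5515, -0.2503, 0.2058]
tcp_rot: [-0.0, 0.999, 0.039, -0.0]
force: [-0.5, -1.4, -3.8]
gripper_width: 0.0109
grip_force: 59.1
```

```bash
python3 -m crank '[{"x":0,"y":0,"z":1,"wx":0,"wy":0,"wz":0},{"x":0,"y":0,"z":1.5,"wx":0,"wy":0,"wz":0},{"x":0,"y":0,"z":1.5,"wx":0,"wy":0,"wz":0}]'
python3 -m crank '[{"x":0,"y":0,"z":0.5,"wx":0,"wy":0,"wz":0},{"x":0,"y":0,"z":1,"wx":0,"wy":0,"wz":0},{"x":0,"y":0,"z":1,"wx":0,"wy":0,"wz":0}]'
```

```text
t: 17.65
tool_pos: [0.5515, -0.2502, 0.2043]
tcp_rot: [0.0, 0.999, 0.039, -0.0]
force: [-0.8, -0.3, -3.9]
gripper_width: 0.011
grip_force: 59.1
t: 18.02
tool_pos: [0.5515, -0.2503, 0.2034]
tcp_rot: [0.0, 0.999, 0.039, 0.0]
force: [0.0, 0.5, -4.0]
gripper_width: 0.0112
grip_force: 59.2
```

```bash
python3 -m crank '[{"x":0,"y":0,"z":0.5,"wx":0,"wy":0,"wz":0},{"x":0,"y":0,"z":0.8,"wx":0,"wy":0,"wz":0},{"x":0,"y":0,"z":0.8,"wx":0,"wy":0,"wz":0}]'
python3 -m crank '[{"x":0,"y":0,"z":0.4,"wx":0,"wy":0,"wz":0},{"x":0,"y":0,"z":0.8,"wx":0,"wy":0,"wz":0},{"x":0,"y":0,"z":0.8,"wx":0,"wy":0,"wz":0}]'
```

```text
t: 18.4
tool_pos: [0.5519, -0.2502, 0.2032]
tcp_rot: [0.0, 0.999, 0.039, 0.001]
force: [-1.6, 1.0, 3.8]
gripper_width: 0.0115
grip_force: 60.3
t: 18.77
tool_pos: [0.5526, -0.2501, 0.2031]
tcp_rot: [0.0, 0.999, 0.04, 0.001]
force: [-1.8, 1.6, 9.4]
gripper_width: 0.0108
grip_force: 61.1
```

The gauge is seated on the journal with a gentle contact of about 13 N. Lifting off now.

```bash
python3 -m crank '[{"x":0,"y":0,"z":-1,"wx":0,"wy":0,"wz":0},{"x":0,"y":0,"z":-6,"wx":0,"wy":0,"wz":0},{"x":0,"y":0,"z":-16,"wx":0,"wy":0,"wz":0},{"x":0,"y":0,"z":-30,"wx":0,"wy":0,"wz":0},{"x":0,"y":0,"z":-46,"wx":0,"wy":0,"wz":0},{"x":0,"y":0,"z":-64,"wx":0,"wy":0,"wz":0},{"x":0,"y":0,"z":-82,"wx":0,"wy":0,"wz":0},{"x":0,"y":0,"z":-94,"wx":0,"wy":0,"wz":0}]'
python3 -c "
from h import *
go(.501,.2946,.2964,.1745)"
```

```text
t: 19.77
tool_pos: [0.5518, -0.2504, 0.2975]
tcp_rot: [0.0, 0.999, 0.039, 0.001]
force: [0.6, 0.8, -4.3]
gripper_width: 0.011
grip_force: 59.1
shift [  -7.8 -547.3    0.7] rot [ 0.0008 -0.0014 -0.0957]
```

```bash
python3 -m crank '[{"x":0,"y":-25,"z":0,"wx":0,"wy":0,"wz":-0.005},{"x":-1,"y":-75,"z":0,"wx":0,"wy":0,"wz":-0.015},{"x":-2,"y":-130,"z":0,"wx":0,"wy":0,"wz":-0.025},{"x":-3,"y":-185,"z":0,"wx":0,"wy":0,"wz":-0.035},{"x":-4,"y":-240,"z":0,"wx":0,"wy":0,"wz":-0.045},{"x":-5,"y":-295,"z":0,"wx":0,"wy":0,"wz":-0.055},{"x":-5,"y":-350,"z":0,"wx":0,"wy":0,"wz":-0.065},{"x":-6,"y":-405,"z":0,"wx":0,"wy":0,"wz":-0.075}]'
python3 -c "
from h import *
go(.501,.2946,.2964,.1745)"
```

```text
t: 20.78
tool_pos: [0.5123, 0.1556, 0.2957]
tcp_rot: [-0.0, 0.997, 0.078, -0.0]
force: [0.6, -0.0, -4.2]
gripper_width: 0.0112
grip_force: 59.1
shift [  10.4 -139.1   -0.7] rot [-0.0001  0.0006 -0.0191]
```

```bash
python3 -m crank '[{"x":4,"y":-50,"z":0,"wx":0,"wy":0,"wz":-0.01},{"x":8,"y":-100,"z":0,"wx":0,"wy":0,"wz":-0.019},{"x":10.4,"y":-130,"z":0,"wx":0,"wy":0,"wz":-0.019},{"x":10.4,"y":-138,"z":0,"wx":0,"wy":0,"wz":-0.019},{"x":10.4,"y":-138,"z":0,"wx":0,"wy":0,"wz":-0.019},{"x":10.4,"y":-138,"z":0,"wx":0,"wy":0,"wz":-0.019},{"x":10.4,"y":-138,"z":0,"wx":0,"wy":0,"wz":-0.019},{"x":10.4,"y":-138,"z":0,"wx":0,"wy":0,"wz":-0.019}]'
python3 -c "
from h import *
go(.501,.2946,.2964,.1745)"
```

```text
t: 21.78
tool_pos: [0.503, 0.2902, 0.2958]
tcp_rot: [0.0, 0.996, 0.086, 0.0]
force: [-0.1, 0.6, -4.0]
gripper_width: 0.0112
grip_force: 59.2
shift [-1.2 -4.7 -0.6] rot [ 0.0003 -0.     -0.0028]
```

```bash
python3 -m crank '[{"x":-1.2,"y":-4.7,"z":0,"wx":0,"wy":0,"wz":-0.003},{"x":-1.2,"y":-4.7,"z":0,"wx":0,"wy":0,"wz":-0.003},{"x":-1.2,"y":-4.7,"z":0,"wx":0,"wy":0,"wz":-0.003},{"x":-1.2,"y":-4.7,"z":0,"wx":0,"wy":0,"wz":-0.003}]'
python3 - <<'E'
from h import *
go(.501,.2946,.2964,.1745)
im,T=wrist();save(im,'g5')
h=cv2.cvtColor(im['pixels'],cv2.COLOR_RGB2HSV)
y=((h[...,0]>22)&(h[...,0]<36)&(h[...,1]>130)&(h[...,2]>70)).astype(np.uint8);y[:,:200]=0;y[:,320:]=0;y[:200]=0
print(cv2.boundingRect(cv2.findNonZero(y)))
a=cv2.imread('pics/g4.png');d=cv2.absdiff(a,im['pixels'][:,:,::-1].copy()).max(2)
print('diff in hand region',d[140:330,235:280].mean(),'rack',d[100:220,280:390].mean())
E
```

```text
t: 22.28
tool_pos: [0.5008, 0.2953, 0.2957]
tcp_rot: [0.0, 0.996, 0.088, -0.0]
force: [0.6, 0.7, -3.5]
gripper_width: 0.0112
grip_force: 59.2
shift [ 0.1  0.8 -0.7] rot [0.0001 0.0001 0.0013]
(242, 222, 27, 96)
diff in hand region 1.8336842105263158 rack 8.109772727272727
```

The grip hasn't changed. Lowering into the slot.

```bash
python3 -m crank '[{"x":0,"y":0.7,"z":10,"wx":0,"wy":0,"wz":0},{"x":0,"y":0.7,"z":30,"wx":0,"wy":0,"wz":0},{"x":0,"y":0.7,"z":55,"wx":0,"wy":0,"wz":0},{"x":0,"y":0.7,"z":78,"wx":0,"wy":0,"wz":0},{"x":0,"y":0.7,"z":92,"wx":0,"wy":0,"wz":0},{"x":0,"y":0.7,"z":98,"wx":0,"wy":0,"wz":0},{"x":0,"y":0.7,"z":98,"wx":0,"wy":0,"wz":0},{"x":0,"y":0.7,"z":98,"wx":0,"wy":0,"wz":0}]'
python3 -m crank '[{"x":0,"y":0,"z":3,"wx":0,"wy":0,"wz":0},{"x":0,"y":0,"z":6,"wx":0,"wy":0,"wz":0},{"x":0,"y":0,"z":9,"wx":0,"wy":0,"wz":0},{"x":0,"y":0,"z":9,"wx":0,"wy":0,"wz":0}]'
python3 -m crank '[{"x":0,"y":0,"z":3,"wx":0,"wy":0,"wz":0},{"x":0,"y":0,"z":6,"wx":0,"wy":0,"wz":0},{"x":0,"y":0,"z":6,"wx":0,"wy":0,"wz":0}]'
```

```text
t: 23.32
tool_pos: [0.5014, 0.295, 0.1986]
tcp_rot: [-0.0, 0.996, 0.088, 0.001]
force: [0.7, -0.5, -4.1]
gripper_width: 0.0112
grip_force: 59.2
t: 23.82
tool_pos: [0.5007, 0.2946, 0.1884]
tcp_rot: [0.0, 0.996, 0.088, -0.0]
force: [0.3, 0.3, -5.5]
gripper_width: 0.0109
grip_force: 59.2
t: 24.2
tool_pos: [0.5007, 0.2946, 0.1824]
tcp_rot: [0.0, 0.996, 0.088, -0.0]
force: [-1.2, -0.1, -4.5]
gripper_width: 0.0115
grip_force: 59.2
```

```bash
python3 -m crank '[{"x":0,"y":0,"z":4,"wx":0,"wy":0,"wz":0},{"x":0,"y":0,"z":8,"wx":0,"wy":0,"wz":0},{"x":0,"y":0,"z":12,"wx":0,"wy":0,"wz":0},{"x":0,"y":0,"z":16,"wx":0,"wy":0,"wz":0},{"x":0,"y":0,"z":16,"wx":0,"wy":0,"wz":0}]'
python3 -m crank '[{"x":0,"y":0,"z":4,"wx":0,"wy":0,"wz":0},{"x":0,"y":0,"z":8,"wx":0,"wy":0,"wz":0},{"x":0,"y":0,"z":12,"wx":0,"wy":0,"wz":0},{"x":0,"y":0,"z":16,"wx":0,"wy":0,"wz":0},{"x":0,"y":0,"z":16,"wx":0,"wy":0,"wz":0}]'
python3 -m crank '[{"x":0,"y":0,"z":1,"wx":0,"wy":0,"wz":0},{"x":0,"y":0,"z":2,"wx":0,"wy":0,"wz":0},{"x":0,"y":0,"z":2.5,"wx":0,"wy":0,"wz":0},{"x":0,"y":0,"z":2.5,"wx":0,"wy":0,"wz":0}]'
```

```text
t: 24.82
tool_pos: [0.5007, 0.2946, 0.1663]
tcp_rot: [0.0, 0.996, 0.088, -0.0]
force: [-0.8, 1.1, -4.9]
gripper_width: 0.0111
grip_force: 59.2
t: 25.45
tool_pos: [0.5007, 0.2946, 0.1504]
tcp_rot: [0.0, 0.996, 0.088, -0.0]
force: [0.1, 1.0, -5.0]
gripper_width: 0.0109
grip_force: 59.2
t: 25.95
tool_pos: [0.5009, 0.2947, 0.1483]
tcp_rot: [0.0, 0.996, 0.088, -0.0]
force: [-0.3, 0.5, -4.6]
gripper_width: 0.0112
grip_force: 59.2
```

```bash
python3 -m crank '[{"x":0,"y":0,"z":1,"wx":0,"wy":0,"wz":0},{"x":0,"y":0,"z":1,"wx":0,"wy":0,"wz":0},{"x":0,"y":0,"z":1,"wx":0,"wy":0,"wz":0}]'
python3 -m crank '[{"x":0,"y":0,"z":0.8,"wx":0,"wy":0,"wz":0},{"x":0,"y":0,"z":0.8,"wx":0,"wy":0,"wz":0},{"x":0,"y":0,"z":0.8,"wx":0,"wy":0,"wz":0}]'
```

```text
t: 26.32
tool_pos: [0.5009, 0.2947, 0.1473]
tcp_rot: [-0.0, 0.996, 0.088, 0.0]
force: [0.9, 0.7, -3.5]
gripper_width: 0.011
grip_force: 59.2
t: 26.7
tool_pos: [0.5009, 0.2947, 0.1464]
tcp_rot: [0.0, 0.996, 0.088, -0.0]
force: [0.7, 0.1, -3.9]
gripper_width: 0.0108
grip_force: 59.4
```

```bash
python3 -m crank '[{"x":0,"y":0,"z":0.8,"wx":0,"wy":0,"wz":0},{"x":0,"y":0,"z":0.8,"wx":0,"wy":0,"wz":0},{"x":0,"y":0,"z":0.8,"wx":0,"wy":0,"wz":0}]'
python3 -m crank '[{"x":0,"y":0,"z":0.4,"wx":0,"wy":0,"wz":0},{"x":0,"y":0,"z":0.4,"wx":0,"wy":0,"wz":0},{"x":0,"y":0,"z":0.4,"wx":0,"wy":0,"wz":0}]'
```

```text
t: 27.08
tool_pos: [0.5008, 0.2948, 0.1464]
tcp_rot: [0.0, 0.996, 0.088, 0.0]
force: [-4.0, -1.5, 5.2]
gripper_width: 0.0114
grip_force: 60.7
t: 27.45
tool_pos: [0.5008, 0.2949, 0.1464]
tcp_rot: [0.0, 0.996, 0.088, 0.0]
force: [-4.2, -1.6, 9.8]
gripper_width: 0.0109
grip_force: 61.3
```

The gauge is on the slot floor. Opening partway, which keeps the fingers clear of the blue gauge, then retreating straight up.

```bash
python3 -m crank '[{"x":0,"y":0,"z":-0.8,"wx":0,"wy":0,"wz":0},{"x":0,"y":0,"z":-0.8,"wx":0,"wy":0,"wz":0},{"x":0,"y":0,"z":-0.8,"wx":0,"wy":0,"wz":0},{"x":0,"y":0,"z":-0.8,"wx":0,"wy":0,"wz":0},{"x":0,"y":0,"z":-0.8,"wx":0,"wy":0,"wz":0},{"x":0,"y":0,"z":-0.8,"wx":0,"wy":0,"wz":0}]' 36
python3 -m crank '[{"x":0,"y":0,"z":-10,"wx":0,"wy":0,"wz":0},{"x":0,"y":0,"z":-25,"wx":0,"wy":0,"wz":0},{"x":0,"y":0,"z":-50,"wx":0,"wy":0,"wz":0},{"x":0,"y":0,"z":-80,"wx":0,"wy":0,"wz":0},{"x":0,"y":0,"z":-115,"wx":0,"wy":0,"wz":0},{"x":0,"y":0,"z":-115,"wx":0,"wy":0,"wz":0},{"x":0,"y":0,"z":-115,"wx":0,"wy":0,"wz":0}]'
python3 - <<'E'
from g import *
im,T=wrist();gauges(im,T);save(im,'g6')
E
```

```text
t: 28.2
tool_pos: [0.5009, 0.2947, 0.146]
tcp_rot: [-0.0, 0.996, 0.088, -0.0]
force: [0.3, 0.3, -0.1]
gripper_width: 0.036
grip_force: 0.0
t: 29.08
tool_pos: [0.5007, 0.2945, 0.2614]
tcp_rot: [0.0, 0.996, 0.088, 0.0]
force: [-0.6, 0.1, -0.0]
gripper_width: 0.036
grip_force: 0.0
gauge 0.56 [251.6 170.6] [0.499  0.2983 0.012 ]
gauge_grip 0.74 [256.7 193. ] [0.4989 0.2927 0.091 ]
gauge_small 0.64 [340.6 172.4] [0.5154 0.1935 0.012 ]
gauge_large 0.61 [299.8 170. ] [0.5098 0.2421 0.012 ]
rack 0.81 [295.4 166.6] [0.5104 0.2458 0.    ]
gauge_small 0.71 [344.4, 128.9, 41.6, 106.9] [(np.float64(0.092), np.float64(0.174)), (np.float64(0.03), np.float64(-1.506))]
gauge_large 0.63 [295.1, 129.4, 29.7, 104.7] [(np.float64(0.094), np.float64(0.171)), (np.float64(0.022), np.float64(-1.45))]
rack 0.65 [219.5, 113.3, 179.7, 122.8] [(np.float64(0.131), np.float64(0.121)), (np.float64(0.169), np.float64(-1.41))]
```

View pics/g6.png

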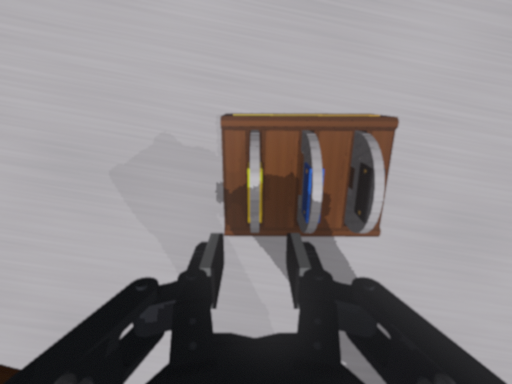

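The yellow gauge is back upright in the left slot (columns 248–263, rows 130–232). The other gauges are unchanged and the gripper is clear. Handing in.

```bash
python3 -c "
from plant import order
print(order.close_job())"
```

```text
the job is handed in; nothing more can be done
None
```

The job is handed in, with no verdict returned: I lowered the yellow-handled gauge onto the journal until it touched (about 13 N), then put it back at the bottom of its own slot and released it at about 29 s; the other gauges look unmoved, and the arm never went near the case or flange.

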